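Close the tea chest: break its locked lid stay, then lower the lid

ROBOT

A 7-joint arm with a two-finger parallel gripper is mounted at the origin on the work surface. World frame = base frame: x ahead of the robot, y to its left, z up, the work surface at z = 0. Lengths are in m, angles in rad, forces in N, time in s.
With the tool pointing down it reaches from about 0.35 to 0.9 m from the base axis. Payload 8.1 kg.
Tool frame: the origin (TCP) lies at the very end of the fingers, on their centre line; the grasp point (between the pads) lies 19 mm behind it; z points along the fingers, y is the direction in which the jaws open and shut (so a half turn about z gives the same grasp; the last joint's range is limited). The gripper opens to 92 mm and grips with 3 to 60 N. Pads are 19 mm wide; open, the fingers measure 130 mm over their backs; the gripper's body (75 mm by 190 mm) begins 47 mm behind the grasp point.
Start: joints at [-1.271, 0.434, 0.025, 1.573, -0.012, 1.134, -0.075], TCP at [0.245, 0.575, 0.227] pointing down, gripper open.
Joint ranges: [-2.62, 2.62], [-0.44, 2.09], [-1.27, 1.32], [0.08, 2.57], [-1.32, 4.46], [0.12, 2], [-2.74, 2.74]. Speed limits (rad/s): [2.22, 2.22, 3.01, 3.01, 3.14, 3.14, 3.14].

INTERFACE

Orientations are given as a rotation vector (axis times angle).
In Python, from cell import observe, get_image, sign_off gives the robot as it stands.
- The arm moves only by the tool arm_command, never from a script. Its argument "deltas" is a list of rows, each an object with "xyz": the shift along the tool's x, y, z in cm, a list of three; "turn": the turn about the tool's z in degrees; "jaw": the closure in counts, from 0 (fully open) to 255 (shut). A call has 1 to 5 rows; each row is the pose to reach, as a shift and turn from the pose measured when the call began, along the tool's axes at that moment; what a row does not reach only later rows make up. A row lasts 1/12 s, in which the tool goes at most 41.7 mm and 7.16 degrees, less where a joint would pass 70% of its speed; a pose out of reach is approached as far as the arm can. A call with a gripper value outside its range is refused whole. The fingers move at their own pace and stop on an object; "force" is the grip in N (left out, the last holds). Time passes only in rows, so rows that repeat a pose let the fingers close. It gives the time, the measured TCP pose, the force and the opening at its end, in the units of the state.
- observe(): the state, without advancing time (a new reading comes with each control period).
- get_image(name): name is "side" or "top"; returns a dict with "frame" (384x512x3 uint8, red, green, blue), "depth" (384x512 float32, m along the optical axis (not along the pixel's ray), 0 where there is no reading), "camera_matrix" (3x3 intrinsics, pixels), "cam_to_world" (4x4, takes a point from camera to world coordinates). Camera axes: x right, y up, looking along -z (the intrinsics and any distortion apply to the point x, -y, -z); pixel columns grow to the right and rows downward; lengths in m; the calibration is good to about 2 mm. A picture is of the moment at which its call begins.
- sign_off(): hands the job in, once; it reports no verdict.
The state is a dict: "clock": time; "joints": joint angles; "dq": joint speeds; "joint_efforts": joint torques, N m; "position": TCP position; "ee_rot": TCP orientation; "force": force on the tool from outside, world axes, zero at the start; "ft_torque": the same for the moment, N m; "width": opening from 0.0 (shut) to 1.0 (fully open).
Only numpy, scipy, OpenCV 4.12 (cv2) and the standard library are available. Lean on these libraries where they do the work, as an engineer would, in place of code of your own. Each camera call takes 0.05 s, during which the arm holds its last target.

TASK

Two small wooden chests stand open on the kitchen counter, each lid propped by a folding metal stay that is locked straight. Close the chest with the blue lid: press down the red thumb bar at the knee of its stay until the stay gives and folds, then lower the lid until it is fully shut, without slamming it. Leave the chest with the white lid open as it is.

Things in the scene. Friction and masses are not known exactly. Their poses are not given: they have to be found in the camera images.
- tea: Oak chest with blue lid, fixed; mm: 200 deep (x), 180 wide (y), 120 tall; origin at centre of underside, z up, front -x. Hinge line along y at x +100, z 120. Lid: flat board, 202 long from the hinge, 180 wide, 14 thick; stands 75 deg open, edge 315 above counter; shut, its top is at z 134. Its outer face looks to +x while open, with free space behind. Stay: steel links outside the -y end.
- tea_bar (a point): On the axis of the red thumb bar (18 thick, along chest y) at the knee of the blue-lidded chest's stay, 52 mm outside the lid's end, 18 mm from the bar's tip; at chest x -5, z 163. Swings about chest x -85, z 120: going down it also moves to +x, 1 mm per 2 mm. About 8 to 20 N down breaks the stay; 30 mm down is well past centre, and it stays broken. Until then the lid cannot be lowered.
- tea_lid (a joint): Angle of the blue lid, rad: 0 at the start (75 degrees open, stay locked), growing as it closes, 1.309 fully shut. Once the stay is broken the stiff hinges hold the lid where it is left; a few N on the outer face near its free edge lowers it in an arc about the hinge.
- spice_edge (a point): On the white lid of the other chest, which must stay open: mid-width on the inner face, 190 mm from its hinge, 12 mm from the free edge. That chest has the same build, size, stay and red bar and stands beside the blue-lidded one; either may be on the left.

How it is judged:
On the way:
1. the blue-lidded chest's stay is broken at its knee (red bar pressed at least about 20 mm down from its locked place) while the lid is still raised (z of tea_bar in the frame of tea below 0.145 m and value of joint tea_lid below 0.6 rad), for 0.05 s.
At the end, for the whole second after the job is handed in: the blue lid is shut to within 4.5 degrees and at rest, the white lid still stands open within 20 mm of its starting place (value of joint tea_lid above 1.23 rad and velocity of joint tea_lid below 0.05 rad/s and distance of spice_edge from where it was at the start of the episode below 0.02 m); the robot touches nothing.
It fails at once if the blue lid is slammed (closing faster than 2.5 rad/s in its last 23 degrees) (value of joint tea_lid above 0.9 rad and velocity of joint tea_lid above 2.5 rad/s).
It fails at once if the white lid is moved more than 40 mm (distance of spice_edge from where it was at the start of the episode above 0.04 m).
It also fails if it takes over 51 s, if anything falls off the work surface, if the arm or the gripper's body presses on something with over 40 N, if the wrist force passes 120 N, or if a joint passes its speed limit or range.

## Working session

There is one attempt and no reset: what is moved stays moved. The work goes in short steps, Python scripts to look and compute and a tool call to move; the robot and the scene stay as the last step left them, time stands still between calls to the robot, and variables do not carry over. Pictures are saved under pics/ and viewed, and the job is handed in when it is done.

Besides the shell and the picture viewer there is one more tool, called after "Request:" as name(argument=value, ...) on one line, values as JSON. arm_command: Moves the arm, as the interface text tells. Its arguments: {"type":"object","properties":{"deltas":{"type":"array","items":{"type":"object","properties":{"xyz":{"type":"array","items":{"type":"number"}},"turn":{"type":"number"},"jaw":{"type":"number"}}}},"force":{"type":"number"}},"required":["deltas"]}

```bash
mkdir -p pics; ls; python3 - <<'E'
from cell import observe,get_image
import cv2,numpy as np
print(observe())
for n in("side","top"):
    d=get_image(n); np.savez(f"pics/{n}0.npz",**d)
    cv2.imwrite(f"pics/{n}0.png",d["frame"][:,:,::-1]); print(d["camera_matrix"],d["cam_to_world"])
E
```

```text
pics
{'clock': 0.0, 'joints': array([-1.27058792,  0.43520526,  0.02500514,  1.57410765, -0.01158021,
        1.13400701, -0.07513253]), 'dq': array([-0.00149471,  0.00042606, -0.00039076,  0.00159574, -0.00101099,
       -0.00069303,  0.00077015]), 'joint_efforts': array([ 1.04026178e-04, -6.67840362e+01,  9.84897874e-01, -3.14462793e+01,
       -6.05093781e-02,  4.25470644e-02,  1.74946308e-04]), 'position': array([0.24487539, 0.57446661, 0.22595229]), 'ee_rot': array([-6.28621710e-01, -3.07790998e+00,  2.47569921e-03]), 'force': array([-0.54698138,  0.0684046 ,  0.77559323]), 'ft_torque': array([ 0.06157238, -0.01662294,  0.00854426]), 'width': 0.9996041951437146}
[[385.05254717   0.         251.96462642]
 [  0.         385.05254717 188.98692464]
 [  0.           0.           1.        ]] [[-0.97512954  0.16219509 -0.15104681  0.48606458]
 [-0.22159559 -0.72644585  0.65051658  0.50337254]
 [-0.00421673  0.66780924  0.74432052  0.84427042]
 [ 0.          0.          0.          1.        ]]
[[362.3891079    0.         255.29865503]
 [  0.         362.3891079  192.09500323]
 [  0.           0.           1.        ]] [[-0.01144475  0.9967295  -0.0799957   0.53289288]
 [-0.99973418 -0.00980449  0.02086713 -0.05042123]
 [ 0.02001456  0.08021325  0.99657677  1.03286768]
 [ 0.          0.          0.          1.        ]]
```

View pics/side0.png

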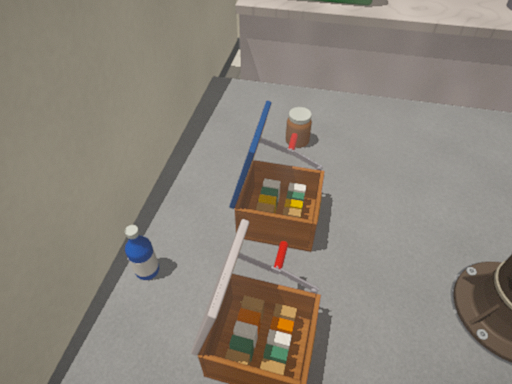

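View pics/top0.png

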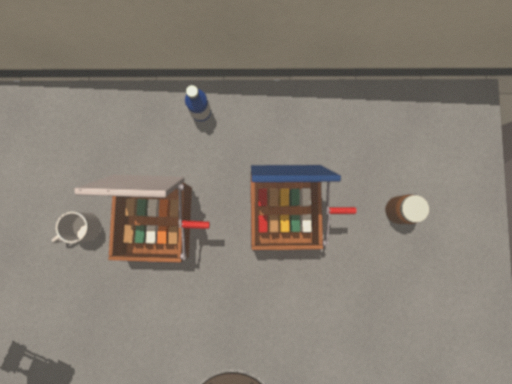

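The side view shows the blue lid at about (255,150) with its bar at (293,141), and the white lid at (225,280) with its bar at (281,255). In the top view the blue chest is on the right, with its bar at (342,210) and a jar at (410,209). Next I'll measure these positions.

```bash
cat > h.py <<'E'
import numpy as np,cv2
def cloud(d):
    K=d["camera_matrix"];z=d["depth"];v,u=np.mgrid[0:384,0:512]
    p=np.stack([(u-K[0,2])/K[0,0]*z,-(v-K[1,2])/K[1,1]*z,-z,np.ones_like(z)],-1)
    P=(p@d["cam_to_world"].T)[...,:3]; P[z<=0]=np.nan; return P
E
python3 - <<'E'
import numpy as np,cv2
from h import cloud
np.set_printoptions(precision=4,suppress=True)
for n in("side","top"):
    d=dict(np.load(f"pics/{n}0.npz"));P=cloud(d);hsv=cv2.cvtColor(d["frame"],cv2.COLOR_RGB2HSV).astype(int)
    H,S,V=hsv[...,0],hsv[...,1],hsv[...,2]
    ok=np.isfinite(P).all(-1)
    red=ok&((H<4)|(H>175))&(S>200)&(V>120)&(P[...,2]>.14)
    blue=ok&(H>100)&(H<125)&(S>130)&(P[...,2]>.1)
    for nm,m in(("red",red),("blue",blue)):
        k,l,st,c=cv2.connectedComponentsWithStats(m.astype(np.uint8))
        for i in range(1,k):
            if st[i,4]<25: continue
            Q=P[l==i]; q=np.median(Q,0); w,vv=np.linalg.eigh(np.cov((Q-Q.mean(0)).T))
            print(n,nm,st[i],q,"pc",np.percentile(Q,[2,98],axis=0).ravel(),"ax",vv[:,2],"nrm",vv[:,0])
    # body: brown rim
    br=ok&(H>5)&(H<16)&(S>120)&(abs(P[...,2]-.12)<.006)&(P[...,1]<.02)&(P[...,1]>-.4)
    Q=P[br]; print(n,"rim",len(Q),np.percentile(Q,[2,98],axis=0)); 
    r=cv2.minAreaRect(Q[:,:2].astype(np.float32)*1000);print(r)
    jar=ok&(P[...,1]<-.32)&(P[...,1]>-.55)&(P[...,2]>.02)&(P[...,0]>.3)&(P[...,0]<.7)&~red&~blue
    print("jar",np.percentile(P[jar],[2,98],axis=0))
E
```

```text
side red [275 241  12  27 159] [0.526  0.0761 0.1729] pc [0.5198 0.0471 0.1697 0.5324 0.1051 0.1754] ax [-0.0407 -0.9992  0.0056] nrm [-0.1927  0.0133  0.9812]
side blue [249 101  22  53 266] [ 0.6166 -0.1288  0.3179] pc [ 0.6118 -0.2265  0.315   0.6214 -0.0572  0.32  ] ax [-0.0059 -1.      0.0031] nrm [-0.2857  0.0046  0.9583]
side blue [125 237  26  22 413] [0.8418 0.0984 0.1172] pc [0.8241 0.0739 0.1016 0.8705 0.1136 0.1442] ax [0.8555 0.5145 0.0592] nrm [ 0.4715 -0.7266 -0.4997]
side rim 871 [[ 0.4637 -0.2303  0.1144]
 [ 0.6569 -0.0554  0.1238]]
((560.8501586914062, -143.49722290039062), (179.38829040527344, 196.10040283203125), 89.78617095947266)
jar [[ 0.5246 -0.5051  0.0239]
 [ 0.5977 -0.4397  0.1135]]
top rim 550 [[ 0.4634 -0.2342  0.1154]
 [ 0.622  -0.0598  0.1229]]
((546.3851928710938, -146.9886474609375), (167.6865234375, 175.9668731689453), 0.5048996806144714)
jar [[ 0.5234 -0.5097  0.0259]
 [ 0.595  -0.4415  0.1131]]
```

```bash
python3 - <<'E'
import numpy as np,cv2
from h import cloud
np.set_printoptions(precision=4,suppress=True)
for n in("side","top"):
    d=dict(np.load(f"pics/{n}0.npz"));P=cloud(d);f=d["frame"].astype(int)
    red=(f[...,0]>120)&(f[...,1]<60)&(f[...,2]<60)
    k,l,st,c=cv2.connectedComponentsWithStats(red.astype(np.uint8))
    for i in range(1,k):
        if st[i,4]<20: continue
        Q=P[l==i];Q=Q[np.isfinite(Q).all(1)];Q=Q[Q[:,2]>.14]
        if len(Q)<10: continue
        print(n,st[i],np.median(Q,0),np.percentile(Q,[3,97],axis=0).ravel(),cv2.fitLine(Q[:,:2].astype(np.float32),2,0,.001,.001).ravel())
    f=d["frame"].astype(int)
    bl=(f[...,2]>f[...,0]+40)&(P[...,1]<0)&(P[...,2]>.12)
    Q=P[bl];print("lid",np.percentile(Q,[1,99],axis=0).ravel())
E
```

```text
side [275 241  13  27 188] [0.5254 0.0757 0.1724] [0.5188 0.0468 0.1666 0.5328 0.1038 0.1751] [0.0379 0.9993 0.5256 0.0756]
lid [ 0.6114 -0.2275  0.1296  0.6679 -0.0551  0.32  ]
lid [ 0.6133 -0.2312  0.297   0.6288 -0.0617  0.32  ]
```

```bash
python3 - <<'E'
import numpy as np,cv2
from h import cloud
np.set_printoptions(precision=4,suppress=True)
for n,(u0,u1,v0,v1) in(("side",(284,304,130,155)),("top",(325,362,202,218))):
    d=dict(np.load(f"pics/{n}0.npz"));P=cloud(d);f=d["frame"].astype(int)
    m=np.zeros(f.shape[:2],bool);m[v0:v1,u0:u1]=1
    m&=(f[...,0]>f[...,1]*1.8+20)
    print(n,m.sum(),np.nanmin(d["depth"][m]),np.nanmax(d["depth"][m]))
    Q=P[m];Q=Q[np.isfinite(Q).all(1)];print(len(Q))
    if len(Q): print(np.median(Q,0),np.percentile(Q,[3,97],axis=0).ravel())
    # plane-ray intersection at z=.172 (bar top) 
    K=d["camera_matrix"];T=d["cam_to_world"];vv,uu=np.nonzero(m)
    r=np.stack([(uu-K[0,2])/K[0,0],-(vv-K[1,2])/K[1,1],-np.ones(len(uu))],-1)@T[:3,:3].T
    X=T[:3,3]+r*((.170-T[2,3])/r[:,2])[:,None]
    print("ray z=.17",np.median(X,0),np.percentile(X,[3,97],axis=0).ravel())
cv2.imwrite("pics/z.png",cv2.resize(np.load("pics/top0.npz")["frame"][150:260,230:450,::-1],None,fx=3.5,fy=3.5))
E
```

```text
side 86 0.9945131 1.0382798
86
[ 0.5558 -0.2749  0.1725] [ 0.5494 -0.3045  0.1689  0.563  -0.2472  0.176 ]
ray z=.17 [ 0.5561 -0.2777  0.17  ] [ 0.5492 -0.3071  0.17    0.5631 -0.2506  0.17  ]
top 131 0.0 0.87092125
130
[ 0.5571 -0.2771  0.1714] [ 0.5521 -0.3057  0.168   0.5622 -0.2467  0.1745]
ray z=.17 [ 0.5571 -0.2776  0.17  ] [ 0.5521 -0.3065  0.17    0.5622 -0.2467  0.17  ]
```

View pics/z.png

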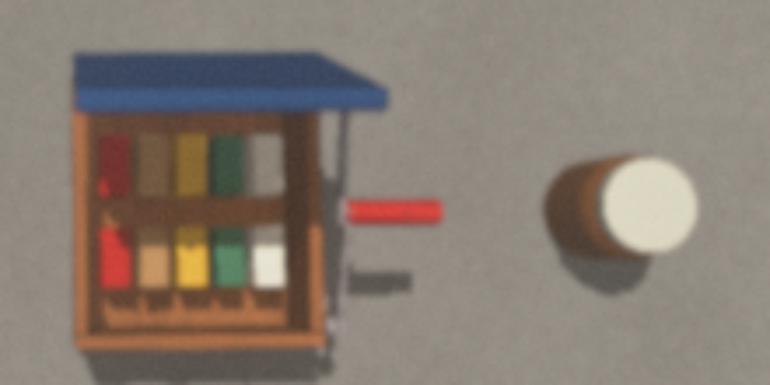

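The bar reads (0.556, -0.278) at mid-length with its top at z≈0.172, which matches the spec. The chest centre is at about (0.561, -0.145), aligned with the world axes. The hinge line is at x≈0.661, z 0.12. Plan: shut the jaws, rise, and turn the tool +67° so tool y = world +x and tool x = world +y. Then press near the tip of the bar at y≈-0.291.

Request:
arm_command(deltas=[{"xyz": [0,0,-4],"turn": 7,"jaw": 255},{"xyz": [0,0,-8],"turn": 14,"jaw": 255},{"xyz": [0,0,-12],"turn": 21,"jaw": 255},{"xyz": [0,0,-16],"turn": 28,"jaw": 255},{"xyz": [0,0,-20],"turn": 35,"jaw": 255}], force=30)

```text
clock: 0.52
position: [0.2447, 0.5742, 0.4278]
ee_rot: [1.533, 2.742, -0.003]
force: [0.7, 2.1, 1.1]
width: 0.683
```

```bash
cat >> h.py <<'E'
from scipy.spatial.transform import Rotation as Ro
def st(*t):
    from cell import observe
    o=observe();R=Ro.from_rotvec(o["ee_rot"]).as_matrix()
    print("t",round(o["clock"],2),"p",o["position"].round(4),"R",R.round(3).tolist(),"F",o["force"].round(1),"w",round(o["width"],3),"q",o["joints"].round(2))
    yaw=np.degrees(np.arctan2(R[1,1],R[0,1]));print("turn needed",yaw)
    for x in t: print(x,"-> cm",(R.T@(np.array(x)-o["position"])*100).round(2))
E
python3 -c "
from h import st
st((.42,.2,.43),(.5,0,.43),(.556,-.291,.43))"
```

```text
t 0.52 p [0.2447 0.5742 0.4278] R [[-0.524, 0.852, -0.001], [0.852, 0.524, -0.002], [-0.001, -0.002, -1.0]] F [0.7 2.1 1.1] w 0.683 q [-1.37  0.35  0.18  1.22 -0.06  1.58 -0.65]
turn needed 31.574483942772304
(0.42, 0.2, 0.43) -> cm [-41.06  -4.66  -0.17]
(0.5, 0, 0.43) -> cm [-62.29  -8.32  -0.14]
(0.556, -0.291, 0.43) -> cm [-9.001e+01 -1.879e+01 -9.000e-02]
```

Request:
arm_command(deltas=[{"xyz": [-4,-0.5,0],"turn": 7,"jaw": 255},{"xyz": [-8,-1,0],"turn": 14,"jaw": 255},{"xyz": [-12,-1.5,0],"turn": 21,"jaw": 255},{"xyz": [-16,-2,0],"turn": 28,"jaw": 255},{"xyz": [-20,-2.3,0],"turn": 31.6,"jaw": 255}])

```text
clock: 0.93
position: [0.33, 0.3898, 0.4278]
ee_rot: [2.229, 2.213, -0.004]
force: [1.6, 0.1, -0.1]
width: 0.324
```

```bash
python3 -c "
from h import st
st((.42,.2,.43),(.5,0,.43),(.556,-.291,.43))"
```

```text
t 0.93 p [0.33   0.3898 0.4278] R [[0.007, 1.0, -0.001], [1.0, -0.007, -0.002], [-0.002, -0.001, -1.0]] F [ 1.6  0.1 -0.1] w 0.324 q [-1.25  0.14  0.32  1.5  -0.04  1.51 -0.93]
turn needed -0.4000016366660729
(0.42, 0.2, 0.43) -> cm [-18.92   9.13  -0.19]
(0.5, 0, 0.43) -> cm [-38.86  17.27  -0.16]
(0.556, -0.291, 0.43) -> cm [-67.92  23.08  -0.11]
```

Request:
arm_command(deltas=[{"xyz": [-3.7,1.8,0],"turn": 0,"jaw": 255},{"xyz": [-7.4,3.6,0],"turn": 0,"jaw": 255},{"xyz": [-11.1,5.4,0],"turn": 0,"jaw": 255},{"xyz": [-14.8,7.2,0],"turn": 0,"jaw": 255},{"xyz": [-18.5,9,0],"turn": 0,"jaw": 255}])

```text
clock: 1.35
position: [0.419, 0.2019, 0.428]
ee_rot: [2.229, 2.213, -0.004]
force: [1.1, 1.0, -0.3]
width: 0.01
```

Request:
arm_command(deltas=[{"xyz": [-4,1.1,0],"turn": 0,"jaw": 255},{"xyz": [-8,2.2,0],"turn": 0,"jaw": 255},{"xyz": [-12,3.3,0],"turn": 0,"jaw": 255},{"xyz": [-16,4.4,0],"turn": 0,"jaw": 255},{"xyz": [-20,5.5,0],"turn": 0,"jaw": 255}])

```text
clock: 1.77
position: [0.472, 0.0007, 0.4283]
ee_rot: [-2.229, -2.214, 0.003]
force: [0.8, 0.2, 0.6]
width: 0.006
```

Request:
arm_command(deltas=[{"xyz": [-4,1.1,0],"turn": 0,"jaw": 255},{"xyz": [-8,2.2,0],"turn": 0,"jaw": 255},{"xyz": [-12,3.3,0],"turn": 0,"jaw": 255},{"xyz": [-16,4.4,0],"turn": 0,"jaw": 255},{"xyz": [-20,5.5,0],"turn": 0,"jaw": 255}])

```text
clock: 2.18
position: [0.5255, -0.2003, 0.4283]
ee_rot: [-2.227, -2.215, 0.003]
force: [1.1, 0.3, 0.5]
width: 0.004
```

```bash
python3 -c "
from h import st
st((.556,-.291,.43),(.556,-.291,.19))"
```

```text
t 2.18 p [ 0.5255 -0.2003  0.4283] R [[0.006, 1.0, -0.001], [1.0, -0.006, -0.001], [-0.001, -0.001, -1.0]] F [1.1 0.3 0.5] w 0.004 q [-0.36  0.28  0.88  1.41 -0.22  1.54  0.5 ]
turn needed -0.3208248380236341
(0.556, -0.291, 0.43) -> cm [-9.05  3.1  -0.17]
(0.556, -0.291, 0.19) -> cm [-9.03  3.13 23.83]
```

Request:
arm_command(deltas=[{"xyz": [-3,1.2,0],"turn": 0,"jaw": 255},{"xyz": [-6,2.4,0],"turn": 0,"jaw": 255},{"xyz": [-9,3.4,0],"turn": 0,"jaw": 255},{"xyz": [-9,3.4,4],"turn": 0,"jaw": 255},{"xyz": [-9,3.4,8],"turn": 0,"jaw": 255}])

```text
clock: 2.6
position: [0.5591, -0.295, 0.3486]
ee_rot: [2.229, 2.207, -0.004]
force: [0.1, -0.7, -0.2]
width: 0.005
```

```bash
python3 -c "
from h import st
st((.56,-.291,.35),(.56,-.291,.19))"
```

```text
t 2.6 p [ 0.5591 -0.295   0.3486] R [[0.01, 1.0, 0.002], [1.0, -0.01, -0.005], [-0.005, 0.002, -1.0]] F [ 0.1 -0.7 -0.2] w 0.005 q [-0.14  0.46  0.85  1.41 -0.34  1.43  0.7 ]
turn needed -0.578958927787453
(0.56, -0.291, 0.35) -> cm [ 0.4   0.08 -0.14]
(0.56, -0.291, 0.19) -> cm [ 0.48  0.06 15.86]
```

Request:
arm_command(deltas=[{"xyz": [0.4,0.1,3.5],"turn": 0,"jaw": 255},{"xyz": [0.4,0.1,7],"turn": 0,"jaw": 255},{"xyz": [0.4,0.1,10.5],"turn": 0,"jaw": 255},{"xyz": [0.4,0.1,14],"turn": 0,"jaw": 255},{"xyz": [0.4,0.1,15.8],"turn": 0,"jaw": 255}])

```text
clock: 3.02
position: [0.5587, -0.2902, 0.1861]
ee_rot: [-2.232, -2.21, 0.007]
force: [-0.8, 0.9, 0.0]
width: 0.006
```

```bash
python3 -c "
from h import st
st((.56,-.291,.19),(.56,-.291,.135))
from cell import get_image
import cv2
for n in('side','top'):
  d=get_image(n); cv2.imwrite(f'pics/{n}1.png',d['frame'][:,:,::-1])
"; python3 -c "
import cv2,numpy as np
a=cv2.imread('pics/side1.png')[80:220,200:380];b=cv2.imread('pics/top1.png')[140:280,230:410]
cv2.imwrite('pics/c1.png',cv2.resize(np.hstack([a,b]),None,fx=2.2,fy=2.2))"
```

```text
t 3.02 p [ 0.5587 -0.2902  0.1861] R [[0.01, 1.0, -0.003], [1.0, -0.01, -0.003], [-0.003, -0.003, -1.0]] F [-0.8  0.9  0. ] w 0.006 q [-0.11  0.57  0.78  1.66 -0.43  1.1   0.78]
turn needed -0.5726422398631946
(0.56, -0.291, 0.19) -> cm [-0.08  0.13 -0.39]
(0.56, -0.291, 0.135) -> cm [-0.06  0.15  5.11]
```

View pics/c1.png

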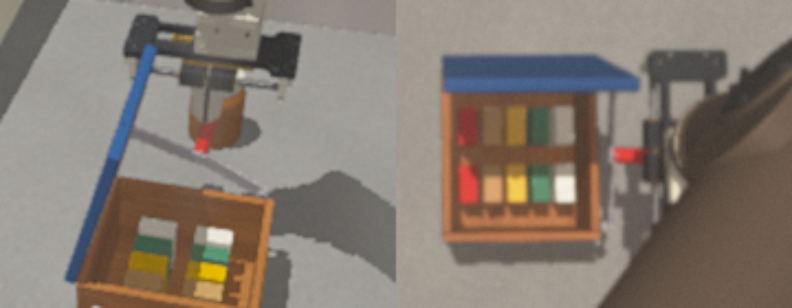

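The crops show the closed fingertips over the outer half of the red bar, with the gripper body clear of the blue lid at y. Now I'll press.

Request:
arm_command(deltas=[{"xyz": [0,0.1,1],"turn": 0,"jaw": 255},{"xyz": [0,0.2,1.7],"turn": 0,"jaw": 255},{"xyz": [0,0.4,2.2],"turn": 0,"jaw": 255},{"xyz": [0,0.6,2.7],"turn": 0,"jaw": 255},{"xyz": [0,0.8,3.2],"turn": 0,"jaw": 255}])

```text
clock: 3.53
position: [0.5688, -0.2907, 0.1565]
ee_rot: [2.23, 2.209, -0.004]
force: [3.5, 1.5, 6.2]
width: 0.003
```

Request:
arm_command(deltas=[{"xyz": [0,0.2,0.5],"turn": 0,"jaw": 255},{"xyz": [0,0.4,1],"turn": 0,"jaw": 255},{"xyz": [0,0.6,1.5],"turn": 0,"jaw": 255},{"xyz": [0,0.8,1.9],"turn": 0,"jaw": 255},{"xyz": [0,0.9,2.2],"turn": 0,"jaw": 255}])

```text
clock: 3.95
position: [0.5788, -0.2911, 0.1349]
ee_rot: [2.228, 2.209, -0.003]
force: [1.2, 0.1, 5.2]
width: 0.002
```

```bash
python3 -c "
from h import st
st()
from cell import get_image
import cv2,numpy as np
d=[get_image(n) for n in('side','top')]
for n,x in zip(('side','top'),d): np.savez('pics/%s2.npz'%n,**x)
a=d[0]['frame'][80:220,200:380,::-1];b=d[1]['frame'][140:280,230:410,::-1]
cv2.imwrite('pics/c2.png',cv2.resize(np.hstack([a,b]),None,fx=2.2,fy=2.2))"
```

```text
t 3.95 p [ 0.5788 -0.2911  0.1349] R [[0.009, 1.0, 0.002], [1.0, -0.009, -0.004], [-0.004, 0.002, -1.0]] F [1.2 0.1 5.2] w 0.002 q [-0.08  0.64  0.74  1.66 -0.49  1.03  0.81]
turn needed -0.498928685547379
```

View pics/c2.png

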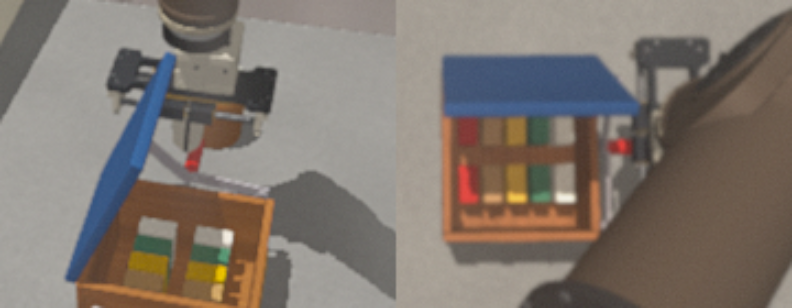

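The stay is broken: it is bent at the knee, the bar is about 37 mm down, and the lid has only tilted a little. I'll rise now and measure the lid.

Request:
arm_command(deltas=[{"xyz": [-0.3,0,-3.5],"turn": 0,"jaw": 255},{"xyz": [-0.3,0,-7],"turn": 0,"jaw": 255},{"xyz": [-0.3,0,-11],"turn": 0,"jaw": 255},{"xyz": [-0.3,0,-15],"turn": 0,"jaw": 255},{"xyz": [-0.3,0,-19],"turn": 0,"jaw": 255}])

```text
clock: 4.47
position: [0.5775, -0.2931, 0.3262]
ee_rot: [2.229, 2.209, -0.004]
force: [0.9, -1.1, -0.1]
width: 0.003
```

Request:
arm_command(deltas=[{"xyz": [0,0,-3],"turn": 0,"jaw": 255},{"xyz": [1,2,-6],"turn": 0,"jaw": 255},{"xyz": [2,4,-8],"turn": 0,"jaw": 255},{"xyz": [3,6,-9],"turn": 0,"jaw": 255},{"xyz": [4,8,-9],"turn": 0,"jaw": 255}])

```text
clock: 4.88
position: [0.6588, -0.2534, 0.4191]
ee_rot: [2.227, 2.206, -0.002]
force: [-0.0, -0.5, 0.1]
width: 0.007
```

```bash
python3 -c "
from h import st,cloud
import numpy as np
from cell import get_image
d=get_image('side');P=cloud(d);f=d['frame'].astype(int)
import cv2;cv2.imwrite('pics/s3.png',d['frame'][:,:,::-1])
bl=(f[...,2]>f[...,0]+40)&(P[...,1]<-.03)&(P[...,2]>.12)
Q=P[bl];print('lid',np.percentile(Q,[1,50,99],axis=0).round(3).tolist())
e=Q[Q[:,2]>np.percentile(Q[:,2],90)].mean(0);print(e,'open angle',np.degrees(np.arctan2(e[2]-.12,.661-e[0])))
st((.71,-.145,.43),(.71,-.145,.29))"
```

```text
lid [[0.59, -0.223, 0.134], [0.617, -0.097, 0.268], [0.666, -0.055, 0.314]]
[ 0.59857765 -0.1370276   0.31306525] open angle 72.0828094795705
t 4.93 p [ 0.6626 -0.2492  0.4159] R [[0.004, 1.0, 0.002], [1.0, -0.004, -0.003], [-0.003, 0.002, -1.0]] F [ 0.   4.4 -2.3] w 0.007 q [-0.11  0.6   0.83  1.02 -0.43  1.67  0.57]
turn needed -0.23272912363024925
(0.71, -0.145, 0.43) -> cm [10.44  4.7  -1.43]
(0.71, -0.145, 0.29) -> cm [10.48  4.67 12.57]
```

View pics/s3.png

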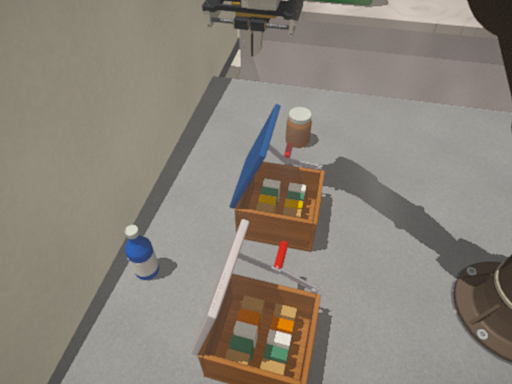

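The stay is folded and the bar is down near (289,150). The blue lid's edge has moved by about 7°, so it is about 68° open, and the white lid is unchanged. Next I'll go behind the lid.

Request:
arm_command(deltas=[{"xyz": [3.5,0.8,0],"turn": 0,"jaw": 255},{"xyz": [7,1.6,0],"turn": 0,"jaw": 255},{"xyz": [10.4,2.4,0],"turn": 0,"jaw": 255},{"xyz": [10.4,2.8,3],"turn": 0,"jaw": 255},{"xyz": [10.4,2.8,6],"turn": 0,"jaw": 255}])

```text
clock: 5.35
position: [0.6928, -0.1424, 0.3554]
ee_rot: [2.216, 2.219, 0.002]
force: [-0.0, -0.6, -1.1]
width: 0.005
```

```bash
python3 -c "
from h import st
st((.685,-.145,.285))"
```

```text
t 5.35 p [ 0.6928 -0.1424  0.3554] R [[-0.001, 1.0, 0.004], [1.0, 0.001, -0.003], [-0.003, 0.004, -1.0]] F [-0.  -0.6 -1.1] w 0.005 q [-0.29  0.6   0.82  1.17 -0.42  1.53  0.45]
turn needed 0.07237376501324654
(0.685, -0.145, 0.285) -> cm [-0.24 -0.81  7.04]
```

Request:
arm_command(deltas=[{"xyz": [-0.2,-0.5,3],"turn": 0,"jaw": 255},{"xyz": [-0.2,-0.8,6],"turn": 0,"jaw": 255},{"xyz": [-0.2,-0.8,7],"turn": 0,"jaw": 255},{"xyz": [-0.2,-1.8,7],"turn": 0,"jaw": 255},{"xyz": [-0.2,-2.8,7],"turn": 0,"jaw": 255}])

```text
clock: 5.77
position: [0.6645, -0.1444, 0.2844]
ee_rot: [2.218, 2.221, -0.001]
force: [0.0, -0.5, 0.5]
width: 0.007
```

```bash
cat >> h.py <<'E'
def path(degs,s=.185,half=.019,n=None):
    for a in degs:
        t=np.radians(a); yield a,(.661-s*np.cos(t)+.014*np.sin(t)+half,-.145,.12+s*np.sin(t)+.014*np.cos(t))
def look(name):
    from cell import get_image
    d=get_image("side");cv2.imwrite(f"pics/{name}.png",cv2.resize(d["frame"][60:300,120:400,::-1],None,fx=2.2,fy=2.2))
E
python3 -c "
from h import *
for a,p in path(range(70,-1,-10)): print(a,np.round(p,3))
st(); look('s4')"
```

```text
70 [ 0.63  -0.145  0.299]
60 [ 0.6   -0.145  0.287]
50 [ 0.572 -0.145  0.271]
40 [ 0.547 -0.145  0.25 ]
30 [ 0.527 -0.145  0.225]
20 [ 0.511 -0.145  0.196]
10 [ 0.5   -0.145  0.166]
0 [ 0.495 -0.145  0.134]
t 5.77 p [ 0.6645 -0.1444  0.2844] R [[-0.001, 1.0, 0.002], [1.0, 0.001, -0.003], [-0.003, 0.002, -1.0]] F [ 0.  -0.5  0.5] w 0.007 q [-0.33  0.58  0.81  1.38 -0.42  1.35  0.49]
turn needed 0.07677716640614574
```

View pics/s4.png

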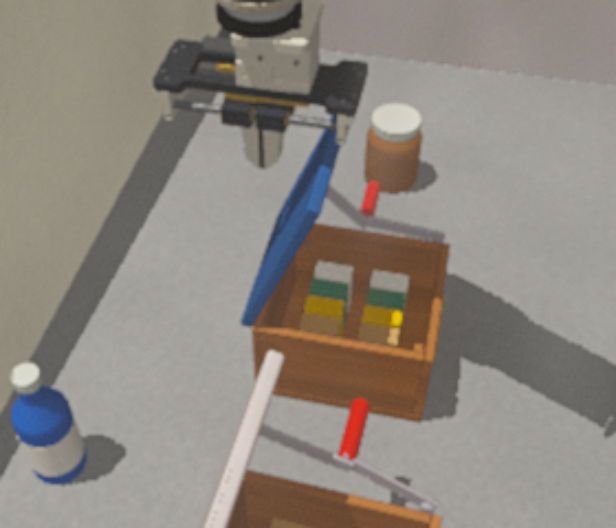

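The closed fingers are behind the blue lid, the gripper body is above its edge, and force is near zero. Now I'll push along the arc.

Request:
arm_command(deltas=[{"xyz": [0,-1.2,0],"turn": 0,"jaw": 255},{"xyz": [0,-2.4,0],"turn": 0,"jaw": 255},{"xyz": [0,-3.6,0],"turn": 0,"jaw": 255},{"xyz": [0,-4.8,0],"turn": 0,"jaw": 255},{"xyz": [0,-6,0],"turn": 0,"jaw": 255}])

```text
clock: 6.23
position: [0.6039, -0.1456, 0.2865]
ee_rot: [2.217, 2.217, 0.003]
force: [3.1, -0.7, -0.6]
width: 0.005
```

```bash
python3 -c "
from h import *
st(*[p for a,p in path((60,55,50,45,40))]); look('s5')"
```

```text
t 6.23 p [ 0.6039 -0.1456  0.2865] R [[0.0, 1.0, 0.005], [1.0, -0.0, -0.003], [-0.003, 0.005, -1.0]] F [ 3.1 -0.7 -0.6] w 0.005 q [-0.4   0.47  0.85  1.55 -0.36  1.28  0.49]
turn needed -0.004643538487148088
(np.float64(0.5996243556529821), -0.145, np.float64(0.28721469970012115)) -> cm [ 0.06 -0.43 -0.08]
(np.float64(0.5853564878951024), -0.145, np.float64(0.27957319830237815)) -> cm [ 0.06 -1.86  0.68]
(np.float64(0.5718089144116559), -0.145, np.float64(0.27071724851262247)) -> cm [ 0.06 -3.22  1.56]
(np.float64(0.5590847404171004), -0.145, np.float64(0.260714249456123)) -> cm [ 0.06 -4.5   2.55]
(np.float64(0.5472808045586007), -0.145, np.float64(0.24964032999567545)) -> cm [ 0.07 -5.69  3.65]
```

View pics/s5.png

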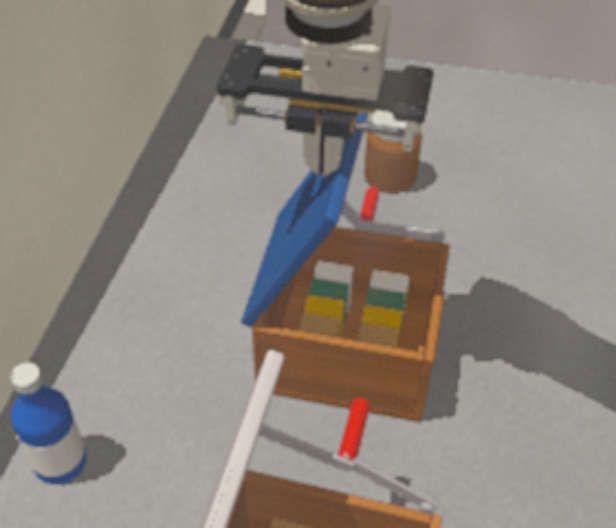

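The lid is following the fingertip at about 3 N. I'll continue along the arc.

Request:
arm_command(deltas=[{"xyz": [0,-1.1,0.3],"turn": 0,"jaw": 255},{"xyz": [0,-2.2,1],"turn": 0,"jaw": 255},{"xyz": [0,-3.2,1.8],"turn": 0,"jaw": 255},{"xyz": [0,-4.2,2.7],"turn": 0,"jaw": 255},{"xyz": [0,-5.2,3.7],"turn": 0,"jaw": 255}])

```text
clock: 6.7
position: [0.5508, -0.1466, 0.2505]
ee_rot: [2.219, 2.215, 0.004]
force: [0.7, 0.4, 2.6]
width: 0.004
```

```bash
python3 -c "
from h import *
st(*[p for a,p in path((37,33,29,25,21),s=.178)]); look('s6')"
```

```text
t 6.7 p [ 0.5508 -0.1466  0.2505] R [[0.002, 1.0, 0.006], [1.0, -0.002, -0.003], [-0.003, 0.007, -1.0]] F [0.7 0.4 2.6] w 0.004 q [-0.44  0.4   0.86  1.73 -0.33  1.16  0.51]
turn needed -0.11034862632547203
(np.float64(0.5462682895357106), -0.145, np.float64(0.23830397126172667)) -> cm [ 0.17 -0.46  1.22]
(np.float64(0.538341585395925), -0.145, np.float64(0.22868713618391076)) -> cm [ 0.17 -1.26  2.17]
(np.float64(0.5311050268126363), -0.145, np.float64(0.21854078830379953)) -> cm [ 0.17 -1.99  3.18]
(np.float64(0.5245938695718462), -0.145, np.float64(0.20791435960835758)) -> cm [ 0.17 -2.65  4.24]
(np.float64(0.5188398353771324), -0.145, np.float64(0.19685962099002427)) -> cm [ 0.17 -3.23  5.34]
```

View pics/s6.png

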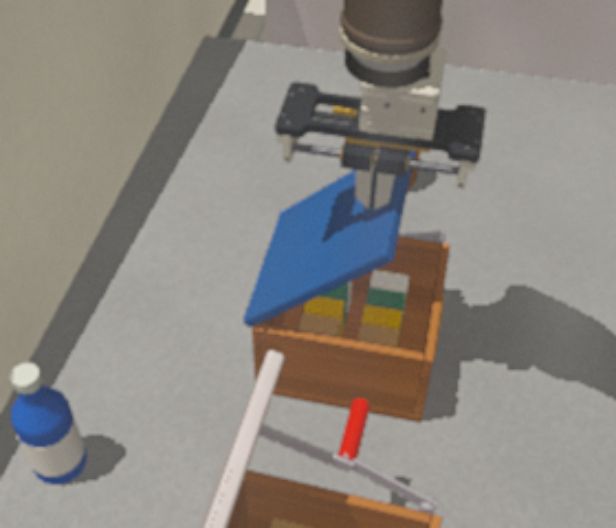

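The lid is now about 40° open and still follows the finger, with the contact about 15 mm from the edge. I'll continue, with the contact point a little nearer the hinge.

Request:
arm_command(deltas=[{"xyz": [0,-0.4,1],"turn": 0,"jaw": 255},{"xyz": [0,-1,1.9],"turn": 0,"jaw": 255},{"xyz": [0,-1.5,2.8],"turn": 0,"jaw": 255},{"xyz": [0,-2,3.7],"turn": 0,"jaw": 255},{"xyz": [0,-2.4,4.6],"turn": 0,"jaw": 255}])

```text
clock: 7.17
position: [0.5243, -0.1468, 0.2021]
ee_rot: [2.223, 2.215, 0.002]
force: [-0.5, 0.8, 0.6]
width: 0.005
```

Request:
arm_command(deltas=[{"xyz": [0,-0.4,0.9],"turn": 0,"jaw": 255},{"xyz": [0,-0.7,1.7],"turn": 0,"jaw": 255},{"xyz": [0,-1,2.5],"turn": 0,"jaw": 255},{"xyz": [0,-1.2,3.2],"turn": 0,"jaw": 255},{"xyz": [0,-1.3,3.8],"turn": 0,"jaw": 255}])

```text
clock: 7.58
position: [0.5109, -0.1467, 0.1632]
ee_rot: [2.223, 2.216, 0.001]
force: [0.8, 0.6, -0.2]
width: 0.008
```

```bash
python3 -c "
from h import *
st(*[p for a,p in path((10,5,2,0),s=.178)]); look('s7')"
```

```text
t 7.58 p [ 0.5109 -0.1467  0.1632] R [[0.003, 1.0, 0.003], [1.0, -0.003, -0.002], [-0.001, 0.003, -1.0]] F [ 0.8  0.6 -0.2] w 0.008 q [-0.42  0.43  0.82  1.93 -0.38  0.94  0.58]
turn needed -0.19265965325922552
(np.float64(0.507135294451164), -0.145, np.float64(0.16469668416688452)) -> cm [ 0.17 -0.38 -0.15]
(np.float64(0.5038975241381365), -0.145, np.float64(0.14946044798236757)) -> cm [ 0.17 -0.71  1.37]
(np.float64(0.502597025744436), -0.145, np.float64(0.1402035819913125)) -> cm [ 0.17 -0.84  2.3 ]
(np.float64(0.502), -0.145, np.float64(0.134)) -> cm [ 0.17 -0.9   2.92]
```

View pics/s7.png

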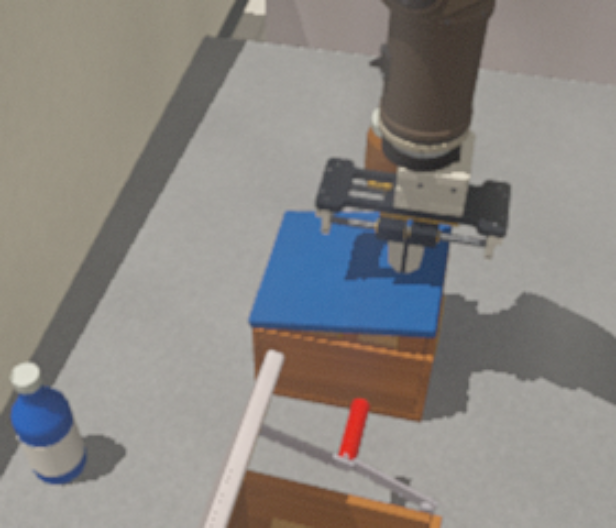

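The lid is nearly down, about 10° open. I'll lower the rest slowly.

Request:
arm_command(deltas=[{"xyz": [0,-0.2,0.6],"turn": 0,"jaw": 255},{"xyz": [0,-0.4,1.2],"turn": 0,"jaw": 255},{"xyz": [0,-0.5,1.8],"turn": 0,"jaw": 255},{"xyz": [0,-0.6,2.3],"turn": 0,"jaw": 255},{"xyz": [0,-0.6,2.6],"turn": 0,"jaw": 255}])

```text
clock: 8.05
position: [0.504, -0.1465, 0.1356]
ee_rot: [2.224, 2.217, -0.001]
force: [-0.7, -0.4, -0.3]
width: 0.005
```

Request:
arm_command(deltas=[{"xyz": [0,0,0.1],"turn": 0,"jaw": 255},{"xyz": [0,0,0.2],"turn": 0,"jaw": 255},{"xyz": [0,0,0.3],"turn": 0,"jaw": 255},{"xyz": [0,0,0.3],"turn": 0,"jaw": 255}])

```text
clock: 8.38
position: [0.504, -0.1465, 0.1341]
ee_rot: [2.225, 2.217, 0.002]
force: [-7.7, 4.0, 22.7]
width: 0.003
```

At z 0.134 the force rose to 23 N, so the lid is hard against its stop. I'll lift off and check.

Request:
arm_command(deltas=[{"xyz": [0,0,-2],"turn": 0,"jaw": 255},{"xyz": [0,0,-5],"turn": 0,"jaw": 255},{"xyz": [0,0,-9],"turn": 0,"jaw": 255},{"xyz": [0,0,-13],"turn": 0,"jaw": 255},{"xyz": [0,0,-17],"turn": 0,"jaw": 255}])

```text
clock: 8.8
position: [0.5034, -0.1468, 0.306]
ee_rot: [2.226, 2.216, 0.001]
force: [1.9, 0.4, 0.8]
width: 0.002
```

Request:
arm_command(deltas=[{"xyz": [0,0,-4],"turn": 0,"jaw": 255},{"xyz": [0,0,-8],"turn": 0,"jaw": 255},{"xyz": [0,0,-12],"turn": 0,"jaw": 255},{"xyz": [0,0,-12],"turn": 0,"jaw": 255},{"xyz": [0,0,-12],"turn": 0,"jaw": 255}])

```text
clock: 9.22
position: [0.5042, -0.1474, 0.4282]
ee_rot: [2.223, 2.214, 0.006]
force: [0.5, -0.2, -1.0]
width: 0.006
```

```bash
python3 -c "
from h import *
from cell import get_image
st()
d=get_image('side');P=cloud(d);f=d['frame'].astype(int)
cv2.imwrite('pics/s8.png',d['frame'][:,:,::-1])
bl=(f[...,2]>f[...,0]+40)&(P[...,1]<-.03)&(P[...,2]>.1)&(P[...,2]<.2)&(P[...,0]<.7)
Q=P[bl];print(len(Q),np.percentile(Q,[1,50,99],axis=0).round(3).tolist())
Q=Q[(Q[:,0]>.475)];c=np.linalg.lstsq(np.c_[Q[:,:2],np.ones(len(Q))],Q[:,2],rcond=None)[0];print('tilt deg',np.degrees(np.arctan(c[:2])))
d0=dict(np.load('pics/side0.npz'));P0=cloud(d0)
m=np.zeros((384,512),bool);m[225:330,200:250]=1;m&=(d0['frame'].min(-1)>150)
print('white',m.sum(),np.nanmedian(P0[m],0),np.nanmedian(P[m],0),np.nanpercentile(abs(P[m]-P0[m]).max(1),90))
"
```

```text
t 9.22 p [ 0.5042 -0.1474  0.4282] R [[0.004, 1.0, 0.006], [1.0, -0.004, -0.0], [-0.0, 0.006, -1.0]] F [ 0.5 -0.2 -1. ] w 0.006 q [-0.56  0.2   0.95  1.51 -0.16  1.51  0.38]
turn needed -0.25341144332535137
4435 [[0.463, -0.23, 0.127], [0.559, -0.132, 0.135], [0.66, -0.056, 0.138]]
tilt deg [-0.04990186 -0.41900863]
white 1834 [0.64220475 0.13011149 0.00352677] [0.64254893 0.13022414 0.00351557] 0.0029637854226779786
```

View pics/s8.png

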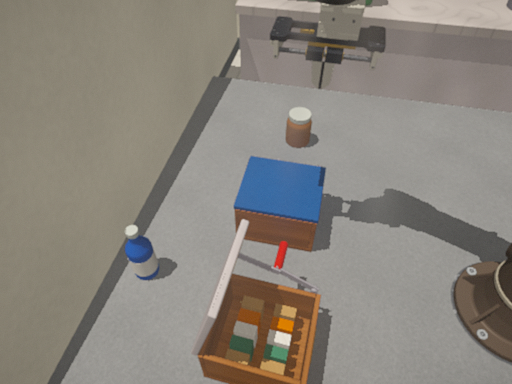

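The blue lid lies flat at (282,187), with its top at z≈0.135 and a tilt under 0.1° along x. The white lid sits at the same pixels as before (225,280), and the arm is clear.

```bash
python3 -c "
from cell import sign_off
print(sign_off())"
```

```text
the job is handed in; nothing more can be done
None
```

The blue-lidded chest is shut and the white-lidded one still stands open. I handed the job in at about 9.2 s on the robot's clock; no verdict is reported.

- **Stay:** I pressed the red bar about 37 mm down with the closed fingertips. It gave with readings of only 5–6 N after the presses, and the camera showed the stay folded while the lid was still about 68° open.
- **Lid:** I followed the lid down its arc from behind, slowing near the end. The force rose to about 23 N at z 0.134 m, the height given for a shut lid, and then I lifted clear.
- **Last checks:** The lid's top measured z ≈ 0.135 m, with a tilt along x under 0.1°, so it is shut. The fit also gave 0.4° sideways, which I put down to camera calibration. The arm was at z 0.43 m, touching nothing.
- **Weaker check:** My depth check on the white lid mostly picked up counter pixels, so its 3 mm figure says little about the lid itself. That the lid has not moved rests on comparing the first and last pictures by eye, where it sits at the same pixels.

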